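# Fasten the chip extractor's cover stud with its key

## Robot

A 7-joint arm with a two-finger parallel gripper is mounted at the origin on the work surface. World frame = base frame: x ahead of the robot, y to its left, z up, the work surface at z = 0. Lengths are in m, angles in rad, forces in N, time in s.
With the tool pointing down it reaches from about 0.4 to 0.85 m from the base axis. Payload 6.9 kg.
Tool frame: the origin (TCP) lies midway between the tips of the shut fingers; the grasp point (between the pads) lies behind it (ctrl.pinch_z is the z of the grasp point in the tool frame, in m); z points along the fingers, y is the line along which they close (so a half turn about z gives the same grasp; the last joint's range is limited). The gripper opens to 85 mm and grips with 20 to 120 N. Pads are 22 mm wide; open, the fingers measure 114 mm over their backs; the gripper's body (76 mm by 85 mm) begins 54 mm behind the grasp point. The pads swing forward as they close: fully open they stand 13 mm farther back than shut.
Start: joints at [-1.089, 0.507, -0.238, 1.5, 0.126, 1.149, -0.155], TCP at [0.229, 0.581, 0.231] pointing down, gripper open.
Joint ranges: [-3.08, 3.08], [-0.24, 2.05], [-1.43, 1.35], [0, 2.5], [-1.52, 4.66], [0.17, 1.96], [-2.89, 2.89]. Speed limits (rad/s): [2.39, 2.39, 3.14, 3.14, 3.14, 3.14, 3.14].

## Interface

Orientations are given as a unit quaternion [w, x, y, z].
In Python, from station import ctrl, get_state, vision, ticket, models gives the robot as it stands. Calls block until the motion is done:
- ctrl.movep(position, orientation): joint-space move of the TCP to a pose.
- ctrl.movel(position, frame=None, max_speed=0.15): straight line of the TCP; frame=None keeps the orientation; max_speed is the mean speed in m/s.
- ctrl.set_joints(angles): joint-space move.
- ctrl.ungrasp() and ctrl.close_gripper(force=None): open the fingers fully, or close them until they stop; force is the grip in N (None keeps the last).
- ctrl.pause(seconds).
- ctrl.ik(position, orientation): joint angles nearest the present ones, or None.
- get_state(): the state.
- vision.grab_frame(name): name is "scene" or "top" or "wrist"; returns (picture, depth): 480x640x3 uint8, blue, green, red; 480x640 float32, m along the optical axis (not along the pixel's ray), 0 where there is no reading.
- vision.camera_info(name): a dict with "mtx" (3x3 intrinsics, pixels), "dist_coeffs" ([k1, k2, p1, p2, k3] as OpenCV has them; the pictures are not rectified), "R" (3x3) and "t" (3): a world point X has camera coordinates R X + t; the wrist camera has in their place "hand_eye" (4x4, takes a point from camera to tool coordinates, whose origin is the TCP and whose axes are the flange's). Camera axes: x right, y down, z forward; pixel columns grow to the right and rows downward; lengths in m; the calibration is good to about 2 mm. A picture is of the moment at which its call begins: read the wrist's pose just before it. camera_info takes no time and is no camera call.
A pose or a line that the arm cannot do raises ctrl.Unreachable and nothing moves.
- ticket.close_job(): hands the job in; it is judged then, once.
Trained networks look in the newest picture that a camera, given by its name, has taken for a name from the list of things; names that differ only in an ending like _2 or _b are one class to them, and where a whole thing is asked for, a point or a joint stands for the part that bears it (a point fixed in the world has none). Each returns a list of dicts, best first, with "p" (0 to 1); they miss things now and then, are a little off and sometimes report something else, mostly with a low value. They report only what shows in the picture. A call takes as long as a camera call. They do not tell look-alikes from the thing itself.
- models.recognise(camera, target): "point" ([column, row] in pixels, amid what is visible of it).
- models.masks_of(camera, target): "mask" (480x640 bool, what is visible of it) and "point" ([column, row] in pixels, amid what is visible of it).
The state is a dict: "time": time; "qpos": joint angles; "qd": joint speeds; "tau": joint torques, N m; "tcp_pos": TCP position; "eef_rot": TCP orientation; "contact_force": force on the tool from outside, world axes, zero at the start; "wrist_torque": the same for the moment, N m; "width": finger opening in m; "gripper_force": force on a finger pad.
Only numpy, scipy, OpenCV 4.12 (cv2) and the standard library are available. Lean on these libraries where they do the work, as an engineer would, in place of code of your own. Each camera call takes 0.05 s, during which the arm holds its last target. There are 200 camera calls.

## Task

Fasten the cover of the chip extractor: take the red-handled key from its wooden stand, put its blade in the slot of the brass stud, press the stud down against its spring and turn it clockwise until it meets its stop, then let it spring up into its catch. Do not force it, and use only the key on the stud; put the key back in the slot of its stand, let go of it, and leave the other things on the bench where they are.

Things in the scene. Friction and masses are not known exactly. Their poses are not given: they have to be found in the camera images.
- machine: Chip extractor, a fixed low green metal box with a grey cover: 240 (x) by 200 (y) mm, 90 high. Origin at the centre of its underside. The brass stud stands on the cover, its axis 30 mm towards the machine's own -x from the middle. It stands in a square well 42 mm wide, 20 mm deep. A hose spigot sticks out 50 mm at +x.
- stud: Slotted brass quarter-turn stud: round head, 34 mm diameter, top 14 mm above the cover while unfastened. Origin on its axis at the level of the head's top face; z up; its x runs along the slot (24 mm long, closed at the ends, 7 mm wide, 8 mm deep, long edges bevelled 2 mm). It turns clockwise seen from above, and only when pressed down; unfastened, the slot lies at +45 degrees in the machine's frame.
- stud_slot (a point): End of the stud's slot, on the stud's own +x, 12 mm from its axis, level with the head's top; turns with the stud. The stud's spring pushes up with 6 N at rest plus 1 N per mm. Pressed 7 mm or more (13 N) it turns freely (under 0.1 N m) beneath a hidden ledge as far as a solid stop; 12 mm (18 N) is the hard bottom. A side load of over about 0.3 N m on the key is forcing it.
- stop_axis (a point): Fixed point where the stud's axis meets the cover's top, 90 mm up. The solid stop lies 57 to 92 degrees clockwise from unfastened, different each time and not measurable: it must be felt. Released at the stop, or up to 5 degrees short, the stud springs up into its catch, 2.5 mm below its unfastened level, and can turn no more; released earlier it stays 6.5 mm down, not fastened.
- key_center (a point): Stud key, loose, about 0.11 kg: upright handle block of red plastic, 44 mm (its x) by 18 mm (its y) by 50 mm high, flat steel blade below it, 18 mm wide (x), 5 mm thick (y), 40 mm long. This point is the middle of the handle: 25 mm above the handle's underside, 65 mm above the blade's tip. z up. It stands in its stand, the handle's underside resting on the stand's top.
- stand: Fixed wooden block, 100 (x) by 70 (y) by 60 mm high, origin at the centre of its underside. In the middle of its top is a slot 24 mm (x) by 9 mm (y), 45 mm deep, that holds the key's blade; with the key home the middle of its handle is 85 mm above the bench.
- footjoint_mid (a point): Bystander: loose dark turned recorder foot joint standing upright, 52 mm diameter, 105 high; point 50 mm above its foot.
- cork_mid (a point): Bystander: loose upright cork, 34 mm diameter, 30 high; point at its middle.
- padtin_mid (a point): Bystander: loose round metal tin, 60 mm diameter, 45 high; point at its middle.
There are look-alikes about, which are no part of the job. Of the things shaped like the part that bears key_center, the red one is meant.

How it is judged:
By the outcome, as a careful person would: the job done as asked, in the order asked, and still so for the second after the job is handed in, with the robot touching nothing.
It also fails if it takes over 72 s, if anything falls off the work surface, if the arm or the gripper's body presses on something with over 40 N, if the wrist force passes 120 N, or if a joint passes its speed limit or range.

## Working session

There is one attempt and no reset: what is moved stays moved. The work goes in short steps, each a Python script; the robot and the scene stay as the last script left them, time stands still between calls to the robot, and variables do not carry over. Pictures are saved under pics/ and viewed, at most 10 in all, crops included, and the job is handed in when it is done.

```bash
ls; mkdir -p pics; python3 - <<'E'
from station import ctrl,get_state,vision,models
import cv2,numpy as np
s=get_state();print(s['time'],s['tcp_pos'],s['eef_rot'],ctrl.pinch_z,s['width'])
ims=[]
for n in ["scene","top"]:
    im,d=vision.grab_frame(n);ims.append(im);np.save(f'pics/{n}_d.npy',d);cv2.imwrite(f'pics/{n}.png',im)
    ci=vision.camera_info(n);print(n,ci['R'],ci['t'],ci['mtx'][0],ci['dist_coeffs'])
    for t in ["machine","stud","key_center","stand","footjoint_mid","cork_mid","padtin_mid"]:
        print(n,t,[(np.round(r['point']).tolist(),round(r['p'],2)) for r in models.recognise(n,t)])
print(vision.camera_info("wrist"))
E
```

```text
pics
0.0 [0.22927523 0.58091014 0.23044425] [-1.35837449e-04  1.86784760e-01  9.82400481e-01 -8.54519942e-04] -0.0187 0.08543934778782701
scene [[-0.59552478  0.80325123 -0.01173409]
 [ 0.6278645   0.45628309 -0.6305489 ]
 [-0.50113512 -0.38287492 -0.77606082]] [ 0.36477942 -0.35066152  1.33112735] [438.46650247   0.         323.09788328] [-0.05530788  0.          0.          0.          0.        ]
scene machine []
scene stud [([265.0, 180.0], 0.49)]
scene key_center [([459.0, 302.0], 0.91), ([476.0, 277.0], 0.87), ([399.0, 298.0], 0.8), ([382.0, 248.0], 0.67), ([433.0, 254.0], 0.53), ([263.0, 182.0], 0.18)]
scene stand [([421.0, 272.0], 0.89)]
scene footjoint_mid [([300.0, 293.0], 0.96), ([423.0, 274.0], 0.6)]
scene cork_mid [([523.0, 324.0], 0.57)]
scene padtin_mid [([214.0, 152.0], 0.77)]
top [[ 0.02360228 -0.99971117  0.00452835]
 [-0.99330501 -0.02396292 -0.11300858]
 [ 0.11308446 -0.00183077 -0.99358369]] [0.00398477 0.63825595 1.25444988] [458.21100591   0.         315.41799795] [-0.08478607  0.          0.          0.          0.        ]
top machine [([394.0, 244.0], 0.84)]
[... 233 characters left out ...]
footjoint_mid [([305.0, 195.0], 0.81)]
top cork_mid []
top padtin_mid [([474.0, 276.0], 0.64)]
{'mtx': array([[397.16568718,   0.        , 318.06054146],
       [  0.        , 397.16568718, 245.26327242],
       [  0.        ,   0.        ,   1.        ]]), 'dist_coeffs': array([-0.03123441,  0.        ,  0.        ,  0.        ,  0.        ]), 'hand_eye': array([[-1.20261748e-04, -9.65933407e-01, -2.58790726e-01,
         6.55893660e-02],
       [ 9.99999383e-01,  1.69566423e-04, -1.09761100e-03,
        -3.03958241e-04],
       [ 1.10410135e-03, -2.58790698e-01,  9.65932790e-01,
        -1.42527453e-01],
       [ 0.00000000e+00,  0.00000000e+00,  0.00000000e+00,
         1.00000000e+00]])}
```

View pics/top.png

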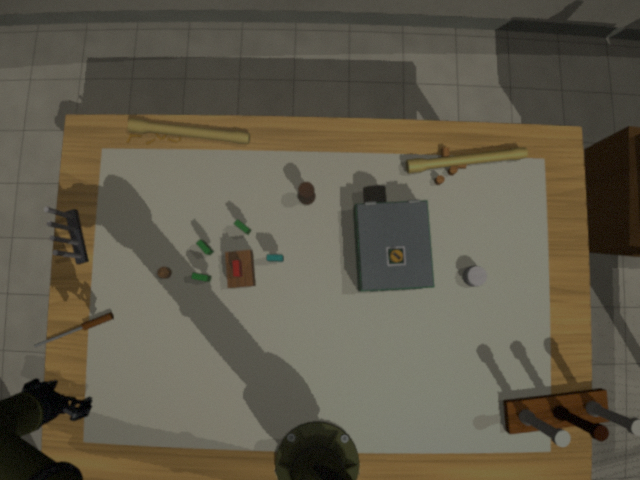

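View pics/scene.png

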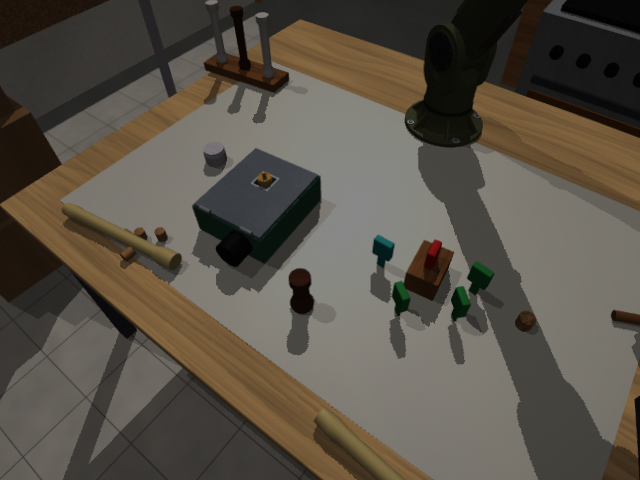

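The top view shows the red key near (236,268) in the stand (241,269), with green/teal look-alikes around it. The stud in its well is at (397,256), the foot joint at (305,194) and the tin at (475,276). Next I'll get metric positions.

```bash
cat > h.py <<'E'
from station import ctrl,get_state,vision,models
import cv2,numpy as np
from scipy.spatial.transform import Rotation as R
def cam(name,s=None):
    c=vision.camera_info(name)
    if name!="wrist": return c['mtx'],c['dist_coeffs'],c['R'].T,-c['R'].T@c['t']
    s=s or get_state();q=s['eef_rot'];T=np.eye(4);T[:3,:3]=R.from_quat([q[1],q[2],q[3],q[0]]).as_matrix();T[:3,3]=s['tcp_pos']
    T=T@c['hand_eye'];return c['mtx'],c['dist_coeffs'],T[:3,:3],T[:3,3]
def rays(C,px):
    u=cv2.undistortPoints(np.float64(px).reshape(-1,1,2),C[0],C[1]).reshape(-1,2)
    return np.c_[u,np.ones(len(u))]
def at_depth(C,px,d): return (rays(C,px)*np.reshape(d,(-1,1)))@C[2].T+C[3]
def at_z(C,px,z):
    r=rays(C,px)@C[2].T; return C[3]+r*((z-C[3][2])/r[:,2])[:,None]
def quat(yaw):  # tool down; tool y at angle yaw+90 -> closes along that; tool x along yaw
    m=np.array([[np.cos(yaw),np.sin(yaw),0],[np.sin(yaw),-np.cos(yaw),0],[0,0,-1]]).T
    q=R.from_matrix(m.T if False else np.c_[[np.cos(yaw),np.sin(yaw),0],[np.sin(yaw),-np.cos(yaw),0],[0,0,-1]]).as_quat()
    return np.r_[q[3],q[:3]]
def rect(P): 
    (c,wh,a)=cv2.minAreaRect(np.float32(P[:,:2]*1000)); b=cv2.boxPoints((c,wh,a)); e=[b[1]-b[0],b[2]-b[1]]
    e=max(e,key=np.linalg.norm); return np.round(c,1),np.round(wh,1),round(np.degrees(np.arctan2(e[1],e[0]))%180,1)
E
python3 - <<'E'
from h import *
im=cv2.imread('pics/top.png');d=np.load('pics/top_d.npy');C=cam('top')
v,u=np.mgrid[:480,:640];P=at_depth(C,np.c_[u.ravel(),v.ravel()],d.ravel()).reshape(480,640,3)
hsv=cv2.cvtColor(im,cv2.COLOR_BGR2HSV)
def comp(m,lab,mn=15):
    n,L,st,ct=cv2.connectedComponentsWithStats(m.astype(np.uint8))
    for i in range(1,n):
        if st[i,4]>mn: Q=P[L==i];print(lab,ct[i].round(),st[i,4],rect(Q),'zmax',Q[:,2].max().round(3))
roi=np.zeros((480,640),bool);roi[150:310,120:500]=1
comp(roi&(P[...,2]>.012)&(d>0),'obj')
red=roi&((hsv[...,0]<6)|(hsv[...,0]>174))&(hsv[...,1]>190)&(hsv[...,2]>80)
comp(red&(P[...,2]>.09),'red')
st=roi&(np.abs(P[...,2]-.06)<.012);st[:,:225]=0;st[:,260:]=0;comp(st,'stand')
mc=roi&(np.abs(P[...,2]-.09)<.008);mc[:,:350]=0;comp(mc,'mach')
E
```

```text
obj [450. 161.] 1188 (array([ 863.7, -378.1]), array([ 72.9, 278.6]), np.float32(91.3)) zmax 0.047
obj [439. 179.] 70 (array([ 808.3, -338.4]), array([24.3, 23.8]), np.float32(15.3)) zmax 0.034
obj [306. 193.] 310 (array([750. ,  45.5]), array([43.6, 48.6]), np.float32(122.2)) zmax 0.111
obj [392. 243.] 6971 (array([ 631.9, -193.6]), array([290.7, 200.4]), np.float32(4.5)) zmax 0.109
obj [242. 226.] 116 (array([650.7, 221.1]), array([42.7, 17.8]), np.float32(52.9)) zmax 0.095
obj [204. 247.] 142 (array([592.5, 322.7]), array([43.4, 18.2]), np.float32(43.4)) zmax 0.095
obj [239. 268.] 1023 (array([536. , 228.7]), array([100.6,  71.7]), np.float32(6.9)) zmax 0.116
obj [275. 257.] 120 (array([567.2, 128.8]), array([16.5, 44.4]), np.float32(91.4)) zmax 0.095
obj [164. 272.] 123 (array([519.7, 447.5]), array([28.9, 32.2]), np.float32(168.3)) zmax 0.036
obj [474. 276.] 414 (array([ 529.5, -433.7]), array([58.6, 56.8]), np.float32(87.7)) zmax 0.052
obj [201. 276.] 132 (array([510.3, 328.5]), array([45.5, 18.2]), np.float32(81.3)) zmax 0.095
stand [239. 268.] 808 (array([535.9, 228.8]), array([100.6,  71.6]), np.float32(6.7)) zmax 0.072
mach [394. 245.] 6052 (array([ 608.5, -195.7]), array([239.7, 200.2]), np.float32(4.2)) zmax 0.098
```

```bash
python3 - <<'E'
from h import *
p=dict(key=[.536,.229,.24],stud=[.5786,-.1979,.24])
for b in (0,180):
  for n,a in (('key',6.8),('stud',49.2),('stud',0),('stud',-50)):
    for z in (.1,.24):
      q=p[n].copy();q[2]=z;j=ctrl.ik(q,quat(np.radians(a+b)));print(b,n,a,z,None if j is None else np.round(j,2))
t=get_state()['time']
import sys
j=ctrl.ik(p['key'],quat(np.radians(6.8)))
b=0 if j is not None else 180
ctrl.movep(p['key'],quat(np.radians(6.8+b)))
s=get_state();print(b,s['time']-t,s['tcp_pos'],s['qpos'].round(2) if hasattr(s['qpos'],'round') else s['qpos'])
im,d=vision.grab_frame('wrist');cv2.imwrite('pics/w1.png',im);np.save('pics/w1_d.npy',d)
C=cam('wrist',s);v,u=np.mgrid[:480,:640];P=at_depth(C,np.c_[u.ravel(),v.ravel()],d.ravel()).reshape(480,640,3)
hsv=cv2.cvtColor(im,cv2.COLOR_BGR2HSV)
red=((hsv[...,0]<6)|(hsv[...,0]>174))&(hsv[...,1]>190)&(P[...,2]>.1)&(d>0)
print('red',red.sum(),np.c_[u[red],v[red]].mean(0));Q=P[red];print(rect(Q),np.median(Q[:,2]))
E
```

```text
0 key 6.8 0.1 [-0.71  0.61  0.42  1.79 -0.33  0.81 -1.58]
0 key 6.8 0.24 [-0.75  0.46  0.47  1.61 -0.23  1.12 -1.67]
0 stud 49.2 0.1 [ 0.01  0.66  0.47  1.71 -0.37  0.86 -0.08]
0 stud 49.2 0.24 [-0.03  0.52  0.52  1.53 -0.27  1.16 -0.16]
0 stud 0 0.1 [-0.07  0.69  0.61  1.71 -0.49  0.9  -0.83]
0 stud 0 0.24 [-0.09  0.54  0.64  1.53 -0.34  1.18 -0.96]
0 stud -50 0.1 [-0.23  0.81  0.95  1.71 -0.75  1.03 -1.45]
0 stud -50 0.24 [-0.3   0.72  1.15  1.53 -0.67  1.33 -1.52]
180 key 6.8 0.1 [-0.27  0.58 -0.28  1.78  0.21  0.8   1.04]
180 key 6.8 0.24 [-0.27  0.44 -0.27  1.6   0.12  1.12  1.12]
180 stud 49.2 0.1 [ 0.43  0.61 -0.23  1.71  0.18  0.84  2.55]
180 stud 49.2 0.24 [ 0.28  0.47  0.02  1.53 -0.01  1.14  2.73]
180 stud 0 0.1 [ 0.28  0.61  0.01  1.71 -0.01  0.83  1.87]
180 stud 0 0.24 [ 0.14  0.48  0.24  1.53 -0.12  1.14  1.97]
180 stud -50 0.1 [ 0.15  0.62  0.23  1.71 -0.18  0.83  1.16]
180 stud -50 0.24 [ 0.03  0.5   0.42  1.53 -0.22  1.15  1.19]
0 1.7083000000000002 [0.53552645 0.23028381 0.23979902] [-0.75  0.46  0.47  1.61 -0.23  1.12 -1.67]
red 1479 [322.73225152 233.70858688]
(array([535.9, 230. ]), array([43.7, 91.3]), np.float32(97.8)) 0.1097528795712645
```

View pics/w1.png

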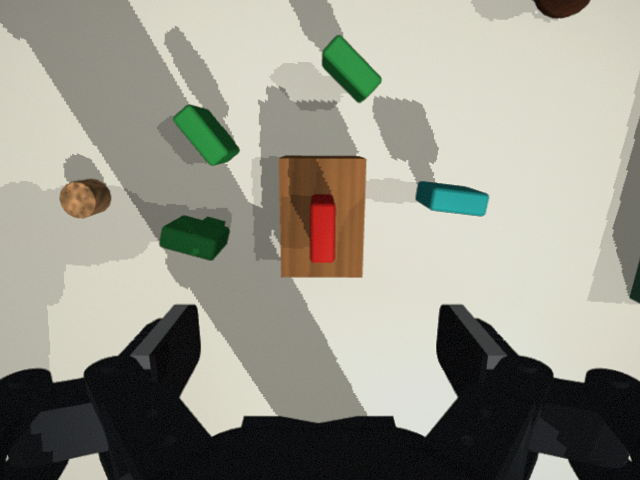

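Wrist view: the red handle is at (322,230), its long side vertical in the image, centred on the wooden stand. The fingers have clearance to the green key (195,238) and the teal one (452,198).

```bash
python3 - <<'E'
from h import *
im=cv2.imread('pics/w1.png');d=np.load('pics/w1_d.npy');s=get_state();C=cam('wrist',s)
v,u=np.mgrid[:480,:640];P=at_depth(C,np.c_[u.ravel(),v.ravel()],d.ravel()).reshape(480,640,3)
hsv=cv2.cvtColor(im,cv2.COLOR_BGR2HSV)
red=((hsv[...,0]<6)|(hsv[...,0]>174))&(hsv[...,1]>190)&(abs(P[...,2]-.11)<.004)&(u>300)&(u<345)&(v>180)&(v<275)
red=cv2.erode(red.astype(np.uint8),np.ones((2,2)))>0
c,wh,a=rect(P[red]);st=(abs(P[...,2]-.06)<.004)&(u>260)&(u<380)&(v>140)&(v<290)
print(c,wh,a,'stand',rect(P[st]))
a=(a+90)%180-90
if abs(a-6.8)>4: a=6.8
q=quat(np.radians(a));x,y=c/1000
ctrl.movep([x,y,.14],q);s=get_state();print(s['contact_force'],s['wrist_torque'])
ctrl.movel([x,y,.073],max_speed=.08);s=get_state();print(s['tcp_pos'],s['contact_force'])
ctrl.close_gripper(force=90);s=get_state();print(s['time'],s['width'],s['gripper_force'],s['contact_force'],s['wrist_torque'],s['tcp_pos'])
E
```

```text
[536.  226.6] [43.  15.9] 7.5 stand (array([535.8, 226.6]), array([100.5,  70.1]), np.float32(6.7))
[-0.26421849  0.05517156  1.35459042] [-0.00302152 -0.01451093 -0.02816489]
[0.53638991 0.22662818 0.07344839] [-0.65046341 -0.45648925 -0.24301362]
4.6667 0.0171941059504717 87.73072957992554 [-0.84220888  0.65689578  3.18099371] [-0.00627607  0.10999908  0.00559976] [0.53617323 0.2266042  0.07325134]
```

```bash
python3 - <<'E'
from h import *
ctrl.movel([.5362,.2266,.25],max_speed=.15)
s=get_state();print(s['time'],s['width'],s['contact_force'])
ctrl.movep([.5786,-.1979,.25],quat(np.radians(49.2)))
ctrl.pause(.3)
s=get_state();print(s['time'],s['width'],s['tcp_pos'],s['qpos'],s['contact_force'],s['wrist_torque'])
im,d=vision.grab_frame('wrist');cv2.imwrite('pics/w2.png',im);np.save('pics/w2_d.npy',d)
cv2.imwrite('pics/w2c.png',cv2.resize(im[170:480,200:440],None,fx=1.9,fy=1.9,interpolation=cv2.INTER_CUBIC))
E
```

```text
6.0 0.01742334449032341 [ 0.62040675  0.45639862 -1.03788922]
7.875 0.016886042907763157 [ 0.57884072 -0.19718698  0.25002359] [ 0.06114958  0.4899305   0.37110135  1.51321776 -0.18626134  1.17337024
 -0.24632123] [ 0.53192501 -0.46280009 -1.14052637] [-0.00184032  0.00209313 -0.0427678 ]
```

View pics/w2c.png

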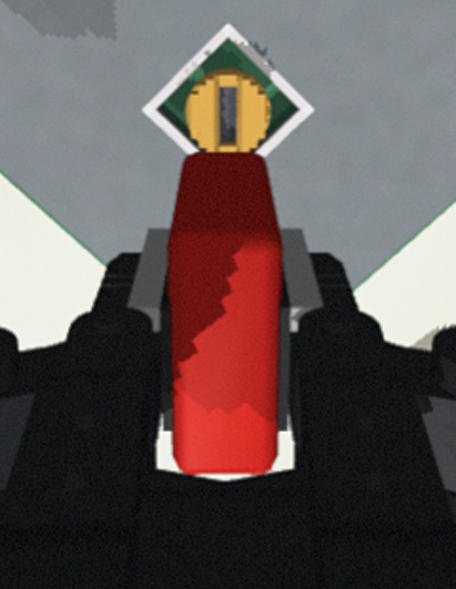

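The slot (crop col 228, rows 86–145) lines up with the key's blade direction, with the stud just ahead of the handle. I'll now measure the stud centre and slot angle in the tool frame, plus the handle's mid-line.

```bash
python3 - <<'E'
from h import *
im=cv2.imread('pics/w2.png');d=np.load('pics/w2_d.npy');s=get_state();C=cam('wrist',s);hsv=cv2.cvtColor(im,cv2.COLOR_BGR2HSV)
q=s['eef_rot'];Rt=R.from_quat([q[1],q[2],q[3],q[0]]).as_matrix()
v,u=np.mgrid[:480,:640]
roi=(u>285)&(u<355)&(v>200)&(v<253)
gold=roi&(hsv[...,0]>12)&(hsv[...,0]<32)&(hsv[...,1]>110)
uu,vv=u[gold],v[gold]
hull=cv2.convexHull(np.c_[uu,vv].astype(np.int32));fill=cv2.fillConvexPoly(np.zeros((480,640),np.uint8),hull,1)>0
slot=fill&~gold;n,L,st,ct=cv2.connectedComponentsWithStats(slot.astype(np.uint8));i=1+np.argmax(st[1:,4]);slot=L==i
px=np.c_[u[slot],v[slot]];print('slot px',px.mean(0),st[i])
W=at_z(C,px,.104);T=(W-s['tcp_pos'])@Rt
print('slot rect world',rect(W),'tool mean mm',1e3*T.mean(0))
G=at_z(C,np.c_[uu,vv],.104);TG=(G-s['tcp_pos'])@Rt;print('gold tool x',1e3*TG[:,0].min(),1e3*TG[:,0].max(),'y',1e3*TG[:,1].min(),1e3*TG[:,1].max())
print('gold depth z',np.median(at_depth(C,np.c_[uu,vv],d[gold])[:,2]))
# well rim (white): centre
wh=(u>265)&(u<375)&(v>175)&(v<255)&(hsv[...,1]<40)&(hsv[...,2]>170)
Wm=at_z(C,np.c_[u[wh],v[wh]],.09);TW=(Wm-s['tcp_pos'])@Rt*1e3;print('rim y',TW[:,1].min(),TW[:,1].max(),'xmax',TW[:,0].max())
# handle edge mid rows
red=((hsv[...,0]<8)|(hsv[...,0]>172))&(hsv[...,1]>150)
for r in (254,258,265,275):
    c=np.where(red[r,280:360])[0]+280
    if len(c): print(r,c.min(),c.max(),d[r,(c.min()+c.max())//2],1e3*((at_depth(C,[[(c.min()+c.max())/2,r]],[d[r,(c.min()+c.max())//2]])-s['tcp_pos'])@Rt))
E
```

```text
slot px [319.84063745 229.63346614] [316 216   9  29 251]
slot rect world (array([ 579.2, -199.1]), array([21.4,  6. ]), np.float32(49.2)) tool mean mm [ -0.63194916   1.29552028 146.02906421]
gold tool x -15.567507789998169 17.158993885396335 y -15.692402499713365 17.80070528974964
gold depth z 0.10363790202125672
rim y -33.61024429549768 36.57366958562092 xmax 33.181560547280355
254 298 337 0.15213123 [[22.20267935 -0.310066    3.51792692]]
258 296 339 0.14684361 [[22.25955187 -0.30524406 -1.9421692 ]]
265 295 340 0.13869172 [[ 22.26754638  -0.29783322 -10.38139112]]
275 293 342 0.12934133 [[ 21.99788796  -0.28940975 -20.13632139]]
```

```bash
python3 - <<'E'
from h import *
im=cv2.imread('pics/w2.png');hsv=cv2.cvtColor(im,cv2.COLOR_BGR2HSV)
red=((hsv[...,0]<8)|(hsv[...,0]>172))&(hsv[...,1]>150);print('first red row',np.where(red[:,310:330].sum(1)>10)[0][:2])
s=get_state();q=s['eef_rot'];Rt=R.from_quat([q[1],q[2],q[3],q[0]]).as_matrix()
t=s['tcp_pos']+Rt@np.array([-.00085,.0016,0]);print(t[:2].tolist(),np.degrees(np.arctan2(Rt[1,0],Rt[0,0])))
ctrl.movel([t[0],t[1],.168],max_speed=.12);ctrl.pause(.2);s=get_state();f0=s['contact_force'];m0=s['wrist_torque'];print(s['time'],s['tcp_pos'],f0,m0)
z=.168
while z>.138:
    z-=.002;ctrl.movel([t[0],t[1],z],max_speed=.02);s=get_state();f=s['contact_force']-f0;m=s['wrist_torque']-m0
    print(round(s['time'],2),round(z,4),s['tcp_pos'].round(4),f.round(1),m.round(2))
    if f[2]>5 or abs(m[2])>.15 or np.hypot(f[0],f[1])>6: break
E
```

```text
first red row [251 252]
[0.5794377585226247, -0.19907650533665147] 49.24257239640399
8.9583 [ 0.57983747 -0.19923809  0.16884412] [-0.95842547 -0.0826534  -1.64328737] [ 0.01096101 -0.00322157 -0.02478143]
9.21 0.166 [ 0.5794 -0.199   0.166 ] [ 0.7 -0.1  1.5] [-0.08  0.01  0.04]
9.46 0.164 [ 0.5793 -0.199   0.1638] [1.4 0.5 0.6] [-0.03 -0.01  0.03]
9.71 0.162 [ 0.5793 -0.199   0.1618] [0.8 0.2 0.1] [-0.03 -0.05  0.02]
9.96 0.16 [ 0.5794 -0.199   0.1598] [0.7 0.4 0.3] [-0.03  0.05  0.05]
10.21 0.158 [ 0.5793 -0.199   0.1578] [ 0.7 -1.3 -0.4] [0.02 0.   0.  ]
10.46 0.156 [ 0.5794 -0.199   0.1558] [0.4 0.1 0.5] [0.   0.03 0.05]
10.71 0.154 [ 0.5794 -0.199   0.1538] [0.5 0.5 1.1] [-0.01  0.01  0.03]
10.96 0.152 [ 0.5793 -0.199   0.1519] [ 0.8 -0.1  0.1] [0.01 0.   0.1 ]
11.21 0.15 [ 0.5793 -0.199   0.1498] [1.4 0.6 0.5] [-0.04  0.05 -0.01]
11.46 0.148 [ 0.5797 -0.1992  0.1486] [-1.1  0.3  6.2] [0.11 0.22 0.03]
```

```bash
python3 - <<'E'
from h import *
f0=np.array([-.1,0,-1.1]);m0=np.array([-.01,0,0])
z=.148
while z>.1385:
    z-=.0015;ctrl.movel([.57944,-.19908,z],max_speed=.03);s=get_state();f=s['contact_force']-f0;m=s['wrist_torque']-m0
    print(round(s['time'],2),round(z,4),s['tcp_pos'].round(4),f.round(1),m.round(2),round(s['width'],4))
    if f[2]>16 or abs(m[2])>.2 or np.hypot(f[0],f[1])>8: break
ctrl.pause(.2)
for _ in range(4):
    s=get_state();print(s['tcp_pos'].round(4),(s['contact_force']-f0).round(1),s['wrist_torque'].round(3));ctrl.pause(.05)
E
```

```text
11.71 0.1465 [ 0.5797 -0.1992  0.1472] [-1.5  0.3  6.5] [ 0.22  0.32 -0.  ] 0.017
11.96 0.145 [ 0.5797 -0.1992  0.1459] [-2.1  1.   8.1] [ 0.21  0.39 -0.04] 0.0171
12.21 0.1435 [ 0.5797 -0.1992  0.1445] [-2.1  1.2  9.6] [ 0.26  0.61 -0.03] 0.0172
12.46 0.142 [ 0.5797 -0.1992  0.1432] [-2.4  1.9 10.5] [ 0.34  0.63 -0.03] 0.0171
12.71 0.1405 [ 0.5797 -0.1992  0.1418] [-3.   0.9 12.7] [0.42 0.76 0.01] 0.017
12.96 0.139 [ 0.5797 -0.1993  0.1405] [-2.6  1.6 14.2] [0.39 0.83 0.03] 0.0171
13.21 0.1375 [ 0.5797 -0.1993  0.1392] [-3.1  2.3 15.6] [0.47 0.98 0.01] 0.0172
[ 0.5798 -0.1992  0.1393] [-3.8  2.  14.2] [ 0.435  0.95  -0.006]
[ 0.5798 -0.1993  0.1393] [-3.   1.9 15.1] [0.471 0.968 0.006]
[ 0.5798 -0.1993  0.1393] [-3.5  1.2 15.4] [ 0.436  0.941 -0.066]
[ 0.5797 -0.1992  0.1393] [-3.4  2.9 15.2] [0.412 0.941 0.006]
```

```bash
cat > turn.py <<'E'
from h import *
import json
f0=np.array([-.1,0,-1.1])
def meas(n=3):
    F=[];M=[]
    for i in range(n):
        s=get_state();F.append(s['contact_force']-f0);M.append(s['wrist_torque'][2])
        if i<n-1: ctrl.pause(.02)
    return s,np.mean(F,0),np.mean(M)
p=np.array([.57944-.0003,-.19908+.00026,.1375]);a=49.24;p0=p.copy()
ctrl.movel(p,max_speed=.02);s,f,m=meas();print('relieved',f.round(1),round(m,3))
log=[]
while a>49.24-99:
    da=4 if a-4>49.24-54 else .5
    a-=da
    dp=.05e-3*f[:2];p[:2]=p0[:2]+np.clip(p[:2]+dp-p0[:2],-.003,.003)
    if f[2]<14: p[2]-=.0003
    if f[2]>17: p[2]+=.0003
    ctrl.movel(p,quat(np.radians(a)),max_speed=.05);s,f,m=meas()
    log.append(m)
    if da>1 or len(log)%6==0 or m>.08: print(round(s['time'],2),round(49.24-a,1),(p-p0)[:2].round(4),s['tcp_pos'][2].round(4),f.round(1),round(m,3),round(s['width'],4))
    if m>.15 or np.hypot(*f[:2])>10 or f[2]<12.8: print('STOP',round(49.24-a,2),f,m);break
json.dump(dict(p=p.tolist(),a=a),open('turn.json','w'))
E
python3 turn.py
```

```text
relieved [-2.4  1.4 15.3] -0.051
14.18 4.0 [-0.0001  0.0001] 0.1394 [-2.7  1.5 14.5] -0.016 0.0173
14.46 8.0 [-0.0003  0.0001] 0.1394 [-1.8  0.7 15. ] -0.035 0.0173
14.74 12.0 [-0.0003  0.0002] 0.1395 [-2.5  1.5 15.1] 0.011 0.0173
15.03 16.0 [-0.0005  0.0003] 0.1395 [-2.2  0.3 15. ] -0.025 0.0175
15.31 20.0 [-0.0006  0.0003] 0.1395 [-2.3  0.6 14.8] -0.014 0.0167
15.59 24.0 [-0.0007  0.0003] 0.1395 [-1.9  0.8 14.9] -0.045 0.017
15.88 28.0 [-0.0008  0.0003] 0.1395 [-2.4  0.9 14.7] -0.019 0.0171
16.16 32.0 [-0.0009  0.0004] 0.1395 [-1.7  0.3 14.3] -0.023 0.017
16.44 36.0 [-0.001   0.0004] 0.1395 [-1.8  0.4 14.5] -0.01 0.0171
16.73 40.0 [-0.0011  0.0004] 0.1396 [-1.6  0.3 15. ] -0.028 0.0171
17.01 44.0 [-0.0012  0.0004] 0.1395 [-1.8  0.9 15. ] 0.01 0.0169
17.29 48.0 [-0.0013  0.0005] 0.1396 [-1.5  0.7 15.3] 0.001 0.0173
17.57 52.0 [-0.0013  0.0005] 0.1396 [-1.4 -0.1 14.4] -0.033 0.0172
18.99 54.5 [-0.0016  0.0006] 0.1397 [-1.4  0.2 14.8] 0.019 0.0171
20.69 57.5 [-0.0019  0.0006] 0.1397 [-0.8  0.1 14.9] 0.022 0.0166
22.39 60.5 [-0.0021  0.0006] 0.1397 [-0.6  0.2 14.6] 0.023 0.0167
24.09 6
[... 413 characters left out ...]
0009] 0.1395 [-0.3  0.1 14.3] 0.005 0.0169
35.99 84.5 [-0.0024  0.0009] 0.1395 [-0.4  0.5 14.9] 0.023 0.017
37.69 87.5 [-0.0024  0.001 ] 0.1395 [ 0.2  0.1 14.7] -0.008 0.0169
39.39 90.5 [-0.0024  0.001 ] 0.1395 [-0.3  0.2 14.8] 0.049 0.0169
41.09 93.5 [-0.0024  0.001 ] 0.1395 [ 0.5  0.  14.3] 0.079 0.017
42.23 95.5 [-0.0024  0.0011] 0.1395 [ 0.  -0.1 14.3] 0.083 0.0171
42.79 96.5 [-0.0024  0.0011] 0.1395 [ 0.3  0.2 14.1] 0.093 0.0172
43.36 97.5 [-0.0023  0.0012] 0.1395 [ 0.5  0.4 14.7] 0.084 0.017
43.64 98.0 [-0.0023  0.0012] 0.1395 [ 1.1  0.1 14.4] 0.107 0.0171
43.92 98.5 [-0.0022  0.0012] 0.1395 [ 1.1  0.5 14.5] 0.093 0.0172
44.21 99.0 [-0.0022  0.0012] 0.1395 [ 0.1  0.2 14.5] 0.108 0.0173
```

```bash
python3 - <<'E'
from h import *
im,d=vision.grab_frame('wrist');cv2.imwrite('pics/w3.png',im)
a=cv2.resize(im[170:480,200:440],None,fx=1.6,fy=1.6,interpolation=cv2.INTER_CUBIC)
s,_=vision.grab_frame('scene');cv2.imwrite('pics/s3.png',s)
b=cv2.resize(s[130:230,210:330],(395,496),interpolation=cv2.INTER_CUBIC)
cv2.imwrite('pics/c3.png',np.hstack([a,b]))
E
```

```text
(no output)
```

View pics/c3.png

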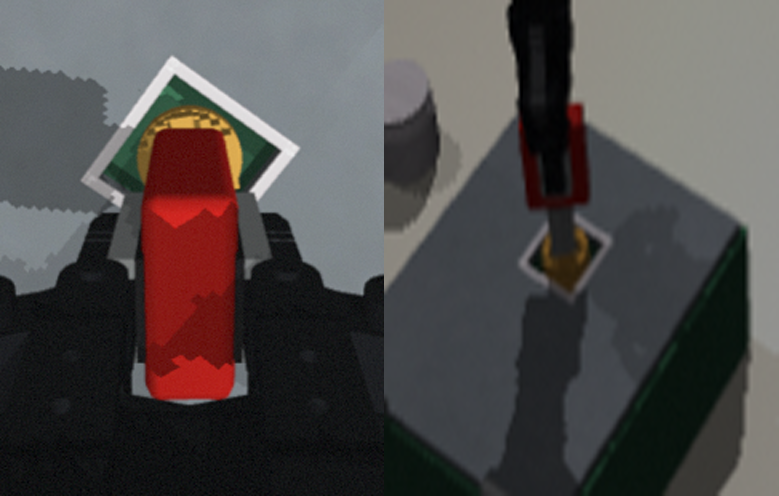

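The view shows the blade down in the stud head, the handle still square in the fingers and the stud turned. Torque has begun to rise gently from about 90°, so I'll turn on slowly until the stop is clear.

```bash
python3 - <<'E'
from h import *
import json
f0=np.array([-.1,0,-1.1]);J=json.load(open('turn.json'));p=np.array(J['p']);a=J['a'];hist=[]
for k in range(14):
    a-=.75;ctrl.movel(p,quat(np.radians(a)),max_speed=.05)
    M=[];F=[]
    for i in range(3): s=get_state();M.append(s['wrist_torque'][2]);F.append(s['contact_force']-f0);ctrl.pause(.015)
    m=np.mean(M);f=np.mean(F,0);q=s['eef_rot'];X=R.from_quat([q[1],q[2],q[3],q[0]]).as_matrix()[:,0]
    print(round(s['time'],2),round(49.24-a,2),'actual',round(49.24-np.degrees(np.arctan2(X[1],X[0])),2),f.round(1),round(m,3),s['tcp_pos'].round(4))
    if m>.17 or np.hypot(*f[:2])>8: break
json.dump(dict(p=p.tolist(),a=a),open('turn.json','w'))
E
```

```text
44.59 99.75 actual 99.71 [ 0.6  0.6 14.6] 0.148 [ 0.5789 -0.1986  0.1395]
44.89 100.5 actual 100.46 [ 0.3  0.7 14.6] 0.192 [ 0.5789 -0.1987  0.1395]
```

```bash
python3 - <<'E'
from h import *
import json
J=json.load(open('turn.json'));p=np.array(J['p']);a=J['a']
a+=1.5;ctrl.movel(p,quat(np.radians(a)),max_speed=.05)
s=get_state();print(s['wrist_torque'][2],s['contact_force'])
for z in (.143,.147,.151,.155):
    ctrl.movel([p[0],p[1],z],max_speed=.02);s=get_state();print(round(s['time'],2),s['tcp_pos'][2].round(4),s['contact_force'].round(1),s['wrist_torque'].round(2))
ctrl.movel([p[0],p[1],.25],max_speed=.15);ctrl.pause(.1)
s=get_state();print(s['time'],s['width'],s['tcp_pos'])
im,d=vision.grab_frame('wrist');cv2.imwrite('pics/w4.png',im);np.save('pics/w4_d.npy',d)
C=cam('wrist',s);hsv=cv2.cvtColor(im,cv2.COLOR_BGR2HSV);v,u=np.mgrid[:480,:640]
gold=(u>285)&(u<355)&(v>195)&(v<253)&(hsv[...,0]>12)&(hsv[...,0]<32)&(hsv[...,1]>110)
print('gold z',np.median(at_depth(C,np.c_[u[gold],v[gold]],d[gold])[:,2]))
cv2.imwrite('pics/w4c.png',cv2.resize(im[170:480,200:440],None,fx=1.9,fy=1.9,interpolation=cv2.INTER_CUBIC))
E
```

```text
0.11341194339854196 [ 0.92592385  0.39843209 14.06596852]
45.6 0.145 [ 0.7 -0.2 10.5] [-0.   -0.29  0.09]
45.95 0.1476 [ 5.4 -1.1  3.3] [-0.61 -1.35  0.09]
46.3 0.1505 [ 2.4  0.4 -3.6] [ 0.14 -0.72  0.03]
46.65 0.1552 [ 0.   0.2 -0.8] [0.   0.01 0.04]
47.5333 0.017065502605246183 [ 0.57649621 -0.19712114  0.24871447]
gold z 0.10201208630041983
```

View pics/w4c.png

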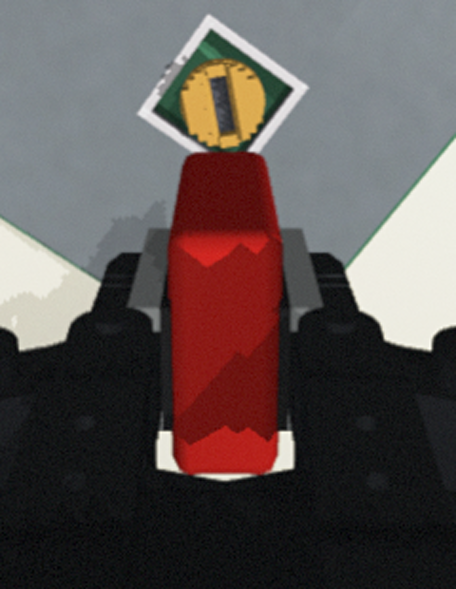

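The stud sits about 2 mm lower than unfastened (not 6.5), its slot turned about 90° (crop col 222, rows 75–137), so it is in its catch. Now to return the key.

```bash
python3 - <<'E'
from h import *
x,y=.53617,.2266
ctrl.movep([x,y,.25],quat(np.radians(7.5)));ctrl.movel([x,y,.13],max_speed=.15);ctrl.pause(.15)
s=get_state();f0=s['contact_force'];print(s['time'],s['tcp_pos'],s['qpos'].round(2))
z=.13;stop=False
while z>.0725:
    z-=.01 if z>.0885 else .004
    ctrl.movel([x,y,z],max_speed=.04);s=get_state();f=s['contact_force']-f0
    print(round(s['time'],2),round(z,4),s['tcp_pos'].round(4),f.round(1))
    if f[2]>6 or np.hypot(*f[:2])>8: stop=True;break
if s['tcp_pos'][2]<.078:
    ctrl.ungrasp();ctrl.movel([x,y,.2],max_speed=.15);ctrl.pause(.1);s=get_state()
    im,d=vision.grab_frame('wrist');cv2.imwrite('pics/w5.png',im);print(s['time'],s['width'])
    C=cam('wrist',s);hsv=cv2.cvtColor(im,cv2.COLOR_BGR2HSV);v,u=np.mgrid[:480,:640]
    P=at_depth(C,np.c_[u.ravel(),v.ravel()],d.ravel()).reshape(480,640,3)
    r=((hsv[...,0]<6)|(hsv[...,0]>174))&(hsv[...,1]>190)&(d>0)&(P[...,2]>.1);print(rect(P[r]),np.median(P[r][:,2]))
    im,d=vision.grab_frame('scene');cv2.imwrite('pics/s5.png',im)
E
```

```text
50.25 [0.53675363 0.22669836 0.13099524] [-0.86  0.63  0.69  1.76 -0.48  0.93 -1.41]
50.65 0.12 [0.5359 0.2265 0.1197] [-1.  -0.9  0. ]
51.05 0.11 [0.536  0.2265 0.1097] [-0.7 -0.6  0.7]
51.45 0.1 [0.536  0.2265 0.0997] [ 0.3  0.4 -0.1]
51.85 0.09 [0.536  0.2265 0.0897] [ 0.2 -0.1 -0.6]
52.25 0.08 [0.536  0.2265 0.0797] [0.2 0.5 0. ]
52.5 0.076 [0.536  0.2266 0.0758] [-0.3 -0.4 -0.7]
52.75 0.072 [0.5368 0.2267 0.0732] [-2.5 -0.9 11.7]
54.5167 0.08560772065076337
(array([537.7, 230.4]), array([129.7,  44.3]), np.float32(87.2)) 0.10971787555307141
```

```bash
python3 -c "
import cv2,numpy as np
a=cv2.imread('pics/w5.png')[80:400,160:480];b=cv2.imread('pics/s5.png')[120:360,190:550]
cv2.imwrite('pics/c5.png',np.hstack([a,cv2.resize(b,(480,320))]))"
```

```text
(no output)
```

View pics/c5.png

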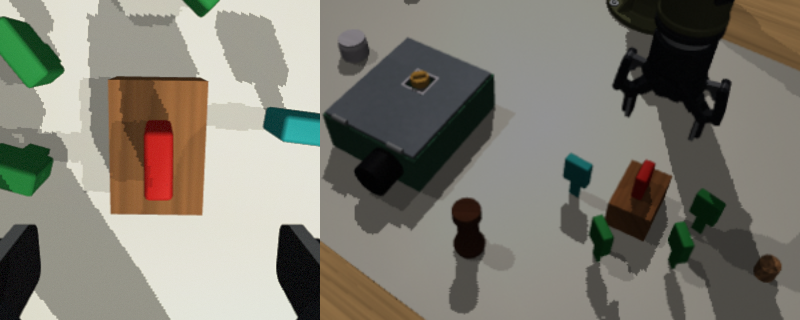

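The red key is seated upright in its stand (158,160) with its top at 110 mm. The gripper is clear and everything else is where it was.

```bash
python3 -c "
from station import ticket
print(ticket.close_job())"
```

```text
the job is handed in; nothing more can be done
None
```

The cover looks fastened: I turned the stud to its stop (about 90°), and it sprang up to about 2 mm below its unfastened height. The red key is back in its stand and released, nothing else was touched, and the job was handed in at about 55 s.

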